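# Set the pump receiver's address switches

## Task

Set the five little switches on the pump receiver, from left to right, to on, off, on, on, off (on is tipped to the back, towards the cover's hinge; off is tipped to the front). Then press the round button fully down so that the receiver takes the code and let it come up, and after that swing the clear cover fully shut, leaving the cups and the teapot around it where they stand.

Things in the scene. Friction and masses are not known exactly. Their poses are not given: they have to be found in the camera images.
- receiver: Grey plastic box of the roof-tank pump receiver, screwed to the counter, 100 (x) x 200 (y) x 30 mm high. Origin: centre of its underside; x points to the back edge, where the cover is hinged; y to the left as the robot sees it; z up. On its flat top (z = 30 mm), all at x = -10 mm: five white switch levers at y = +70, +46, +22, -2 and -26 mm (switch1 to switch5, left to right, 24 mm apart) and one round black button at y = -72 mm.
- switch1 (a joint): Switch 1 counted from the left: a white lever 8 mm wide (y) and 7 mm thick (x) that stands 22 mm proud of the box top and tips about a pivot at box x = -10, y = 70, z = 26 mm. Value in rad: +0.35 = on (tipped to the back, towards the cover's hinge), -0.35 = off (tipped to the front, towards the robot). It is light (under 0.5 N at its tip) and top-heavy: it falls to one end or the other and does not stay in the middle.
- switch2 (a joint): Switch 2 counted from the left: a white lever 8 mm wide (y) and 7 mm thick (x) that stands 22 mm proud of the box top and tips about a pivot at box x = -10, y = 46, z = 26 mm. Value in rad: +0.35 = on (tipped to the back, towards the cover's hinge), -0.35 = off (tipped to the front, towards the robot). It is light (under 0.5 N at its tip) and top-heavy: it falls to one end or the other and does not stay in the middle.
- switch3 (a joint): Switch 3 counted from the left: a white lever 8 mm wide (y) and 7 mm thick (x) that stands 22 mm proud of the box top and tips about a pivot at box x = -10, y = 22, z = 26 mm. Value in rad: +0.35 = on (tipped to the back, towards the cover's hinge), -0.35 = off (tipped to the front, towards the robot). It is light (under 0.5 N at its tip) and top-heavy: it falls to one end or the other and does not stay in the middle.
- switch4 (a joint): Switch 4 counted from the left: a white lever 8 mm wide (y) and 7 mm thick (x) that stands 22 mm proud of the box top and tips about a pivot at box x = -10, y = -2, z = 26 mm. Value in rad: +0.35 = on (tipped to the back, towards the cover's hinge), -0.35 = off (tipped to the front, towards the robot). It is light (under 0.5 N at its tip) and top-heavy: it falls to one end or the other and does not stay in the middle.
- switch5 (a joint): Switch 5 counted from the left: a white lever 8 mm wide (y) and 7 mm thick (x) that stands 22 mm proud of the box top and tips about a pivot at box x = -10, y = -26, z = 26 mm. Value in rad: +0.35 = on (tipped to the back, towards the cover's hinge), -0.35 = off (tipped to the front, towards the robot). It is light (under 0.5 N at its tip) and top-heavy: it falls to one end or the other and does not stay in the middle.
- button (a joint): Black round button, 22 mm across, its top 10 mm above the box top at rest. Value in m: 0 = up, 0.005 = fully down (about 5 N); it springs back.
- cover (a joint): Clear plastic cover, a shell 98 mm deep, 196 mm wide and 30 mm high (3 mm walls, no back wall), hinged along the box's y axis at box x = +49, z = 30 mm. Value in rad: 0 = shut, its flat top level at box z = 60 mm over the switches; at about 2.2 it stands open, leaning back. The hinge is stiff: the cover stays where it is left and needs 1 to 2 N at its free edge to swing.
- cover_edge (a point): Middle of the cover's free edge on its outer (top) side: box x = -49, y = 0, z = 60 mm when shut, swinging about the hinge (98 mm along the cover and 30 mm out from the hinge).
- cup1: Small white tea cup, 62 mm across, 48 mm high; origin under its foot. Bystander.
- cup2: Small white tea cup, 62 mm across, 48 mm high; origin under its foot. Bystander.
- cup3: Small white tea cup, 62 mm across, 48 mm high; origin under its foot. Bystander.
- teapot: White porcelain teapot, body 116 mm across, 116 mm high, spout and handle along its x, 190 mm overall; origin under its foot. Bystander.
Not all that is in view belongs to the job. What is shaped like the receiver but red is not meant.

How it is judged:
By the outcome, as a careful person would: the job done as asked, in the order asked, and still so for the second after the job is handed in, with the robot touching nothing.
It also fails if it takes over 61 s, if anything falls off the work surface, if the arm or the gripper's body presses on something with over 40 N, if the wrist force passes 120 N, or if a joint passes its speed limit or range.

## Robot

A 6-joint arm with a two-finger parallel gripper is mounted at the origin on the work surface. World frame = base frame: x ahead of the robot, y to its left, z up, the work surface at z = 0. Lengths are in mm, angles in rad, forces in N, time in s.
With the tool pointing down it reaches from about 325 to 875 mm from the base axis. Payload 4.4 kg.
Tool frame: the origin (TCP) lies on the centre line of the jaws, within the pads' length; the fingertips stand ahead of it and the grasp point (between the pads) lies 6 mm ahead of it (ctrl.tcp_to_tips is the z of the fingertips in the tool frame, in mm); z points along the fingers, y is the line along which they close (so a half turn about z gives the same grasp; the last joint's range is limited). The gripper opens to 85 mm and grips with 20 to 120 N. Pads are 22 mm wide; open, the fingers measure 114 mm over their backs; the gripper's body (76 mm by 85 mm) begins 54 mm behind the grasp point. The pads swing forward as they close: fully open they stand 13 mm farther back than shut.
Start: joints at [1.139, 0.207, 1.542, -0, 1.393, -0.15], TCP at [159.909, 552.319, 256.282] pointing down, gripper open.
Joint ranges: [-2.73, 2.73], [-0.86, 2.22], [0.23, 2.46], [-1.11, 4.25], [0.08, 2.63], [-2.82, 2.82]. Speed limits (rad/s): [2.79, 2.79, 3.14, 3.14, 3.14, 3.14].

## Interface

Orientations are given as a 3x3 rotation matrix whose columns are the frame's x, y, z axes.
In Python, from plant import ctrl, sensors, optics gives the robot as it stands. Calls block until the motion is done:
- ctrl.move_ptp(position, orientation): joint-space move of the TCP to a pose.
- ctrl.move_l(position, rot=None, vel=150, threshold=None): straight line of the TCP; rot=None keeps the orientation; vel is the mean speed in mm/s. With threshold (N) it stops when the force on the tool has changed by that much, and returns True; else False.
- ctrl.set_joints(angles): joint-space move.
- ctrl.gripper_to(opening, force=None): finger opening in mm; force is the grip in N (None keeps the last); returns when the fingers have stopped.
- ctrl.hold(seconds).
- ctrl.solve_ik(position, orientation): joint angles nearest the present ones, or None.
- sensors.read_state(): the state.
- optics.grab_frame(name): name is "scene" or "top"; returns (picture, depth): 384x512x3 uint8, red, green, blue; 384x512 float32, mm along the optical axis (not along the pixel's ray), 0 where there is no reading.
- optics.camera_params(name): a dict with "mtx" (3x3 intrinsics, pixels), "R" (3x3) and "t" (3): a world point X has camera coordinates R X + t. Camera axes: x right, y down, z forward; pixel columns grow to the right and rows downward; lengths in mm; the calibration is good to about 2 mm. A picture is of the moment at which its call begins. camera_params takes no time and is no camera call.
A pose or a line that the arm cannot do raises ctrl.MotionError and nothing moves.
- ctrl.finish_job(): hands the job in; it is judged then, once.
The state is a dict: "t": time; "q": joint angles; "qvel": joint speeds; "tau": joint torques, N m; "eef_pos": TCP position; "eef_rot": TCP orientation; "force": force on the tool from outside, world axes, zero at the start; "wrist_torque": the same for the moment, N m; "grip_width": finger opening in mm; "grasp_force": force on a finger pad.
Only numpy, scipy, OpenCV 4.12 (cv2) and the standard library are available. Lean on these libraries where they do the work, as an engineer would, in place of code of your own. Each camera call takes 0.05 s, during which the arm holds its last target. There are 200 camera calls.

## Working session

There is one attempt and no reset: what is moved stays moved. The work goes in short steps, each a Python script; the robot and the scene stay as the last script left them, time stands still between calls to the robot, and variables do not carry over. Pictures are saved under pics/ and viewed, at most 10 in all, crops included, and the job is handed in when it is done.

```bash
mkdir -p pics; ls; python3 - <<'E'
from plant import ctrl,sensors,optics
import cv2,numpy as np
for n in("scene","top"):
    p,d=optics.grab_frame(n); np.savez(f"pics/{n}.npz",p=p,d=d,**optics.camera_params(n))
    cv2.imwrite(f"pics/{n}.png",cv2.resize(p[:,:,::-1],(768,576),interpolation=cv2.INTER_CUBIC))
    c=optics.camera_params(n);print(n,c["mtx"].tolist(),(-c["R"].T@c["t"]).round(),c["R"].round(2).tolist())
print(sensors.read_state()["t"],ctrl.tcp_to_tips)
E
```

```text
pics
scene [[440.167141536514, 0.0, 258.47485426656505], [0.0, 440.167141536514, 182.91289608356175], [0.0, 0.0, 1.0]] [1082.  285.  925.] [[-0.36, 0.93, 0.0], [0.79, 0.3, -0.54], [-0.5, -0.19, -0.84]]
top [[364.39951046065255, 0.0, 255.7553841035102], [0.0, 364.39951046065255, 190.74932340962138], [0.0, 0.0, 1.0]] [ 462.  113. 1024.] [[-0.01, -1.0, -0.0], [-0.99, 0.01, -0.13], [0.13, -0.0, -0.99]]
0.1 25.0
```

View pics/scene.png

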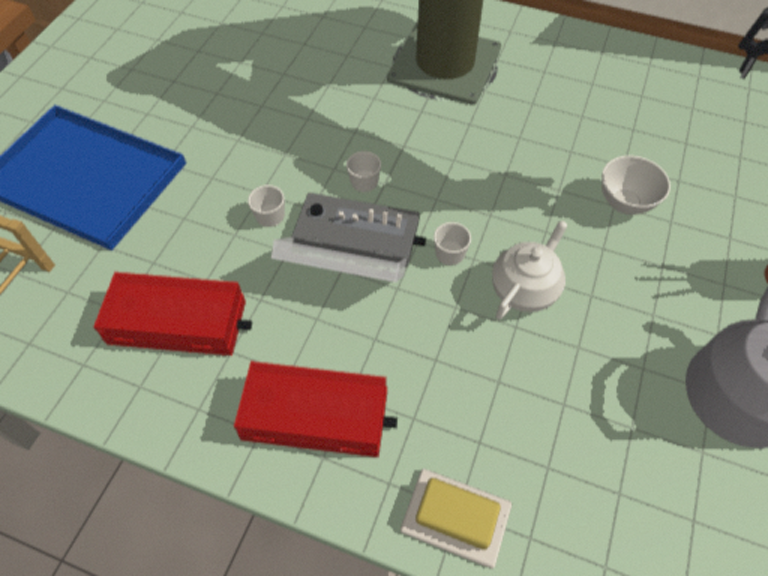

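View pics/top.png

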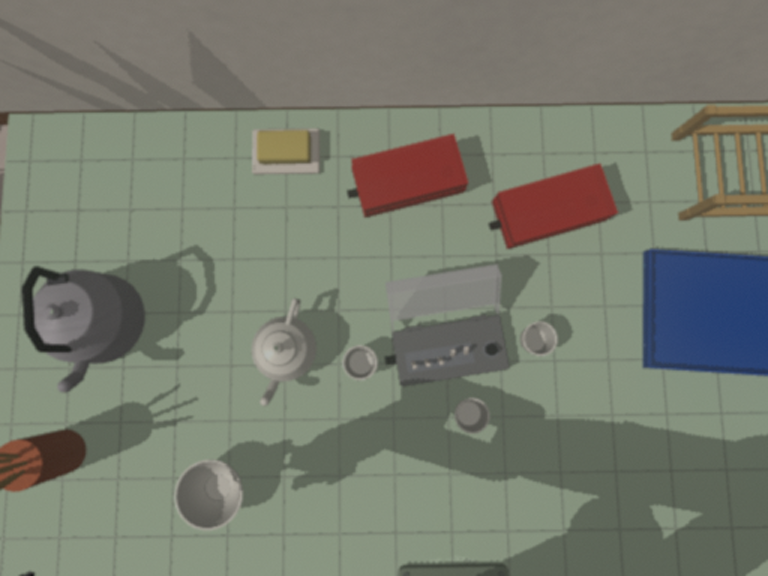

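The scene view shows the grey receiver at about (358,230) in scene and (450,348) in top, with its cover open behind it. The look-alikes are two red boxes at scene (170,313) and (312,408), which are top (555,205) and (410,175). I choose the grey one. The cups are at top (360,362), (540,338) and (471,414), and the teapot is at (280,348). Next is a close crop of both views.

```bash
python3 - <<'E'
import cv2,numpy as np
t=np.load("pics/top.npz")["p"][170:290,250:370,::-1]   # 120x120
s=np.load("pics/scene.npz")["p"][120:195,175:290,::-1]
cv2.imwrite("pics/tc.png",cv2.resize(t[:100],None,fx=6,fy=6,interpolation=cv2.INTER_CUBIC))
cv2.imwrite("pics/sc.png",cv2.resize(s,None,fx=6.5,fy=6.5,interpolation=cv2.INTER_CUBIC))
E
```

```text
(no output)
```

View pics/tc.png

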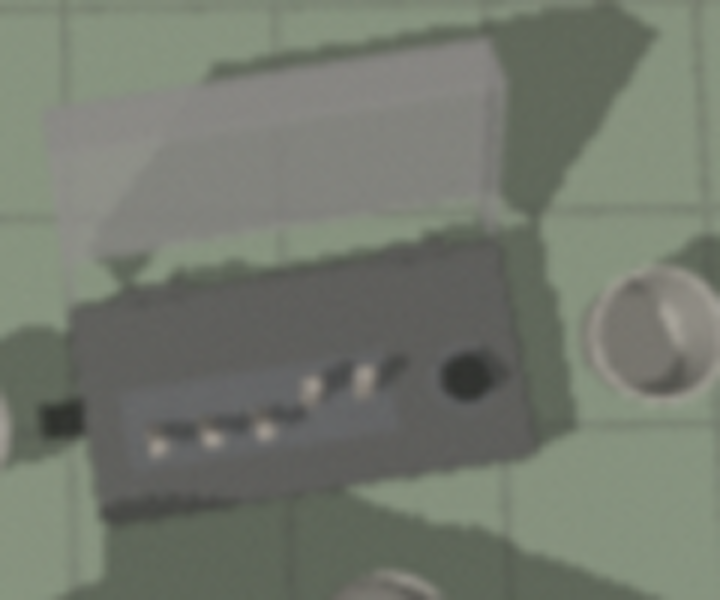

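View pics/sc.png

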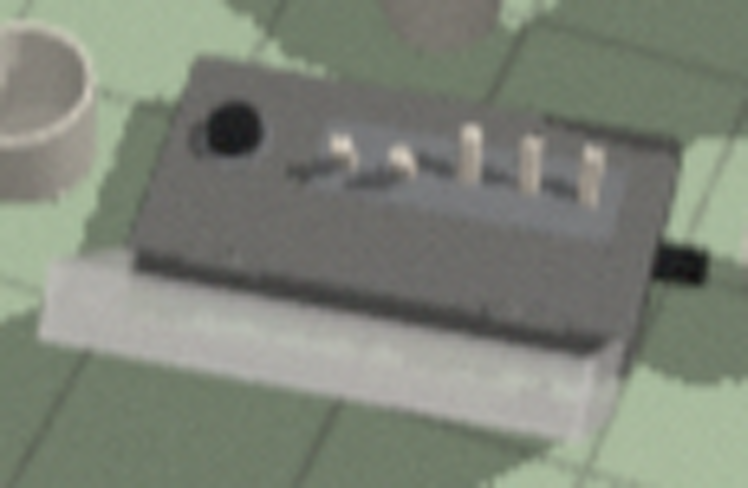

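The crops show the grey box with five white levers. In the top crop, levers 1–3 at (158,443), (210,435) and (263,427) are tipped to the front (off). Levers 4–5 at (313,385) and (365,378) are tipped back (on), and the button is at (467,376). So I flip 1 and 3 to on and 5 to off. Next I fit the pose.

```bash
cat > h.py <<'E'
import numpy as np,cv2
from scipy.optimize import least_squares
def load(n): return np.load(f"pics/{n}.npz")
def proj(c,X):
    q=c["mtx"]@(c["R"]@np.asarray(X,float).T+c["t"].reshape(3,1)); return (q[:2]/q[2]).T
E
python3 - <<'E'
from h import *
T,S=load("top"),load("scene")
s=.35
def lev(y,a): return [-10+26*np.sin(a),y,26+26*np.cos(a)]  # tip centre
L=[lev(y,a) for y,a in zip((70,46,22,-2,-26),(-s,-s,-s,s,s))]
C=[[50,100,30],[50,-100,30],[-50,-100,30],[-50,100,30]]; B=[[-10,-72,40]]
tp=[(70,308),(497,235),(533,455),(103,502),(467,376),(155,440),(208,432),(261,424),(313,380),(367,372)]
sp=[(620,345),(135,250),(195,57),(680,140),(233,120),(593,148),(531,138),(470,128),(401,150),(341,140)]
M=np.array(C+B+L,float)
tp=(np.array(tp)+.5)/6-.5+[250,170]; sp=(np.array(sp)+.5)/6.5-.5+[175,120]
def W(p):
    c,d=np.cos(p[2]),np.sin(p[2]); R=np.array([[c,-d,0],[d,c,0],[0,0,1]]); return M@R.T+[p[0],p[1],0]
f=lambda p:np.r_[(proj(T,W(p))-tp).ravel(),(proj(S,W(p))-sp).ravel()]
for sel in ("both","top","scene"):
    n=len(M)*2; g={"both":f,"top":lambda p:f(p)[:n],"scene":lambda p:f(p)[n:]}[sel]
    r=least_squares(g,[500,100,.15],loss="soft_l1"); print(sel,r.x.round(3)); 
    if sel=="both": print(f(r.x).reshape(-1,2).round(1).tolist())
    p=r.x
print("depth box top", np.median(T["d"][225:235,265:280]))
# cups/teapot rough positions: top pixels (768 view), height
for nm,(u,v),z in (("cupL",(360,361),48),("cupR",(540,337),48),("cupF",(471,412),48),("teapot",(280,350),60)):
    u,v=u/1.5,v/1.5; R=T["R"];t=T["t"].reshape(3);o=-R.T@t;ray=R.T@np.linalg.inv(T["mtx"])@[u,v,1]
    print(nm,(o+ray*(z-o[2])/ray[2]).round())
E
```

```text
both [472.495  -4.247   6.422]
[[-1.0, -0.6], [0.2, 0.4], [0.8, 0.3], [-0.8, 4.0], [-0.3, 0.3], [0.1, 1.1], [0.2, 1.1], [0.4, 1.0], [-0.5, 0.2], [-0.6, 0.2], [1.1, 0.1], [-2.3, -0.3], [-0.1, -0.7], [0.0, 0.1], [-0.3, 0.8], [-0.5, 1.3], [-0.3, 1.1], [-0.2, 0.9], [-0.6, 1.3], [-0.6, 1.2]]
top [ 4.74321e+02 -4.77400e+00  1.27000e-01]
scene [470.28   -4.169  69.26 ]
depth box top 987.7604
cupL [454. 156.  48.]
cupR [ 492. -164.   48.]
cupF [363. -37.  48.]
teapot [475. 296.  60.]
```

```bash
cat > fit.py <<'E'
from h import *
T,S=load("top"),load("scene")
s=.35
L=[[-10+26*np.sin(a),y,26+26*np.cos(a)] for y,a in zip((70,46,22,-2,-26),(-s,-s,-s,s,s))]
C=[[50,100,30],[50,-100,30],[-50,-100,30],[-50,100,30]]; B=[[-10,-72,40]]
tp=[(70,308),(497,235),(533,455),(105,522),(467,376),(155,440),(208,432),(261,424),(313,380),(367,372),(45,107),(488,40)]
sp=[(620,345),(130,258),(195,57),(680,140),(233,120),(593,148),(531,138),(470,128),(401,150),(341,140)]
M=np.array(C+B+L,float)
tp=(np.array(tp)+.5)/6-.5+[250,170]; sp=(np.array(sp)+.5)/6.5-.5+[175,120]
def W(p,M):
    c,d=np.cos(p[2]),np.sin(p[2]); return M@np.array([[c,-d,0],[d,c,0],[0,0,1]]).T+[p[0],p[1],0]
def edge(th): return np.array([[49-98*np.cos(th)+30*np.sin(th),y,30+98*np.sin(th)+30*np.cos(th)] for y in(98,-98)])
def f(p): return np.r_[(proj(T,W(p,np.r_[M,edge(p[3])]))-tp).ravel(),(proj(S,W(p,M))-sp).ravel()]
r=least_squares(f,[472,-4,.14,2.2],loss="soft_l1")
print(r.x.round(3),f(r.x).reshape(-1,2).round(1).tolist())
np.save("pose.npy",r.x)
E
python3 fit.py
cat > rob.py <<'E'
from plant import ctrl,sensors,optics
import numpy as np,cv2
p=np.load("pose.npy"); c,d=np.cos(p[2]),np.sin(p[2])
ROT=np.array([[-d,c,0],[c,d,0],[0,0,-1.]]).T
def P(x,y,z): # box coords of tip centre -> TCP
    return np.array([p[0]+c*x-d*y,p[1]+d*x+c*y,z+ctrl.tcp_to_tips])
def st(m=""):
    s=sensors.read_state(); print(m,round(s["t"],2),s["eef_pos"].round(1) if hasattr(s["eef_pos"],"round") else s["eef_pos"],np.round(s["force"],1),s["grip_width"])
def go(x,y,z,vel=150,th=None):
    r=ctrl.move_l(P(x,y,z),ROT,vel=vel,threshold=th); return r
def pic(n,name):
    q,dd=optics.grab_frame(name); np.savez(f"pics/{n}.npz",p=q,d=dd,**optics.camera_params(name)); return q
E
python3 - <<'E'
from rob import *
ctrl.gripper_to(0); print(ctrl.tcp_to_tips)
for y in (p[2],):
    print(ctrl.solve_ik(P(-45,70,120),ROT), ctrl.solve_ik(P(-45,70,120),ROT@np.diag([-1,-1,1])))
st()
E
```

```text
[ 4.72511e+02 -4.35400e+00  1.39000e-01  2.22400e+00] [[-1.0, -0.6], [0.2, 0.4], [0.8, 0.3], [-1.1, 0.6], [-0.3, 0.2], [0.2, 1.1], [0.3, 1.1], [0.4, 1.0], [-0.4, 0.2], [-0.5, 0.2], [-0.7, 0.2], [0.0, -0.1], [1.1, 0.1], [-1.6, -1.5], [-0.1, -0.7], [-0.0, 0.1], [-0.3, 0.8], [-0.5, 1.3], [-0.3, 1.1], [-0.2, 0.9], [-0.6, 1.3], [-0.7, 1.2]]
25.0
[-6.60542469e-02  9.32620072e-03  2.01058851e+00 -4.44089210e-16
  1.12167795e+00 -2.05304784e-01] None
 0.87 [159.9 552.3 256.3] [ 0.1 -0.   0. ] -0.16956779672504507
```

```bash
python3 - <<'E'
from rob import *
H=14.5; Z=43
ctrl.move_ptp(P(-44,70,110),ROT); st("above")
for y in (70,22):
    go(-44,y,75,200); go(-44,y,Z,100)
    r=go(-9-H,y,Z,50,6); st(f"sw {y} {r}")
    go(-44,y,Z,120); go(-44,y,75,200)
go(26,-26,80,200); go(26,-26,Z,100,8); st("down5")
r=go(-11+H,-26,Z,50,6); st(f"sw5 {r}")
go(26,-26,Z,120); go(26,-26,80,200); go(-10,-72,160,250)
ctrl.move_ptp(P(-150,-200,200),ROT); st()
im=[pic("a_"+n,n) for n in("top","scene")]
a=cv2.resize(im[0][170:270,250:370],(600,500),interpolation=cv2.INTER_CUBIC)
b=cv2.resize(im[1][115:195,175:290],(575,400),interpolation=cv2.INTER_CUBIC)
cv2.imwrite("pics/a_t.png",a[:,:,::-1]);cv2.imwrite("pics/a_s.png",b[:,:,::-1])
E
```

```text
above 2.92 [419.5  59.4 135.3] [-0.5  0.5 -0.1] -0.028537224843498982
sw 70 True 4.06 [435.7  61.1  69.6] [-2.   0.8  5.5] 0.11106834028553937
sw 22 True 5.83 [442.1  13.7  69.5] [-2.5  1.1  6.9] -0.24480731999790706
down5 7.49 [501.1 -26.1  67.7] [-0.3 -0.3  0.7] -0.06816127171328892
sw5 True 7.9 [484.1 -29.3  69.4] [ 0.6 -0.3  2.8] -0.029496041504219122
 9.88 [ 351.8 -222.1  223.7] [-0.1  0.  -0.7] 0.2137466826769222
```

View pics/a_s.png

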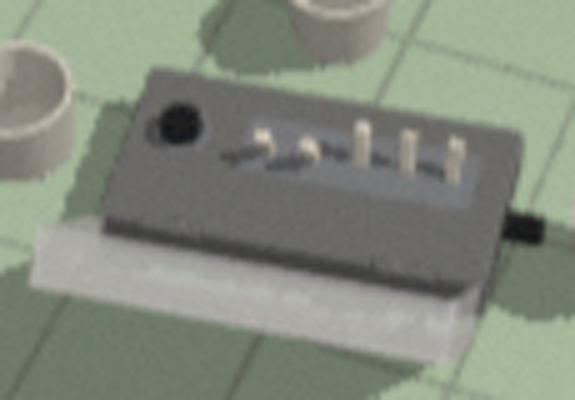

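The picture still shows levers 1–3 forward (off) and 4–5 back, so no lever flipped. The vertical reaction shows the rounded tips rode onto the lever tops. I'll go deeper.

```bash
cat >> rob.py <<'E'
def bx():
    s=sensors.read_state(); e=np.array(s["eef_pos"])-[p[0],p[1],0]; F=np.array(s["force"])
    return [round(v,1) for v in (s["t"],c*e[0]+d*e[1],-d*e[0]+c*e[1],e[2]-25,c*F[0]+d*F[1],F[2])]
def look(n):
    im=[pic(n+m,m) for m in("top","scene")]
    a=cv2.resize(im[0][170:270,250:370],(480,400),interpolation=cv2.INTER_CUBIC)
    b=cv2.resize(im[1][115:195,175:290],(575,400),interpolation=cv2.INTER_CUBIC)
    out=np.hstack([a,b]); out=cv2.resize(out,None,fx=790/out.shape[1],fy=790/out.shape[1])
    cv2.imwrite(f"pics/{n}.png",out[:,:,::-1])
E
python3 - <<'E'
from rob import *
ctrl.move_ptp(P(-46,70,110),ROT)
go(-46,70,60,200); print(go(-46,70,34.5,80,8),bx())
for x in (-40,-36,-32,-28,-25,-22,-19):
    r=go(x,70,34.5,30,6); print(x,r,bx())
    if r: break
look("b")
E
```

```text
False [12.0, np.float64(-45.6), np.float64(69.8), np.float64(35.0), np.float64(-0.3), np.float64(0.3)]
-40 False [12.4, np.float64(-39.3), np.float64(69.9), np.float64(34.9), np.float64(0.5), np.float64(-0.1)]
-36 False [12.6, np.float64(-35.8), np.float64(70.0), np.float64(34.6), np.float64(-0.1), np.float64(0.4)]
-32 False [12.9, np.float64(-31.7), np.float64(69.9), np.float64(34.6), np.float64(-1.3), np.float64(-1.2)]
-28 False [13.2, np.float64(-27.7), np.float64(70.0), np.float64(34.6), np.float64(-0.9), np.float64(0.0)]
-25 False [13.5, np.float64(-24.7), np.float64(70.0), np.float64(34.6), np.float64(-0.6), np.float64(0.4)]
-22 False [13.7, np.float64(-21.7), np.float64(70.0), np.float64(34.6), np.float64(-1.1), np.float64(-0.6)]
-19 False [14.0, np.float64(-20.6), np.float64(70.1), np.float64(34.1), np.float64(-5.5), np.float64(4.4)]
```

View pics/b.png

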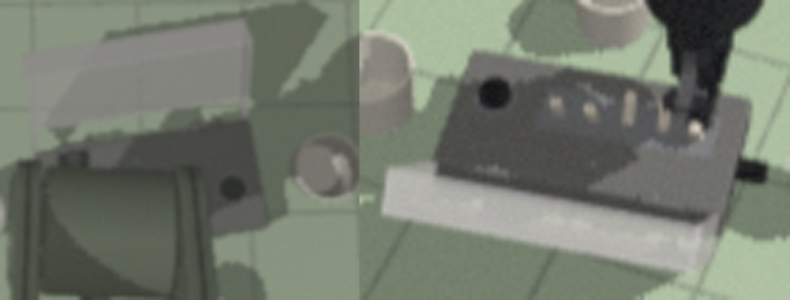

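The picture shows lever 1 now tipped back (scene side, (695,130)), while levers 2–3 still stand forward. I'll do the same for 3 and mirror it for 5.

```bash
python3 - <<'E'
from rob import *
go(-46,70,34.5,120); go(-46,70,62,200); go(-46,22,62,200); go(-46,22,34.5,100,8)
print(go(-21,22,34.5,50,6),bx())
go(-46,22,34.5,120); go(-46,22,80,200); go(26,-26,80,200); print(go(26,-26,34.5,100,8),bx())
print(go(1,-26,34.5,50,6),bx())
go(26,-26,34.5,120); go(26,-26,80,200)
ctrl.move_ptp(P(-150,-200,200),ROT); look("c")
E
```

```text
True [16.1, np.float64(-20.7), np.float64(21.9), np.float64(34.6), np.float64(-0.5), np.float64(0.3)]
False [18.0, np.float64(25.8), np.float64(-25.8), np.float64(34.5), np.float64(-0.6), np.float64(0.7)]
False [18.6, np.float64(0.9), np.float64(-26.1), np.float64(34.6), np.float64(-0.5), np.float64(0.6)]
```

View pics/c.png

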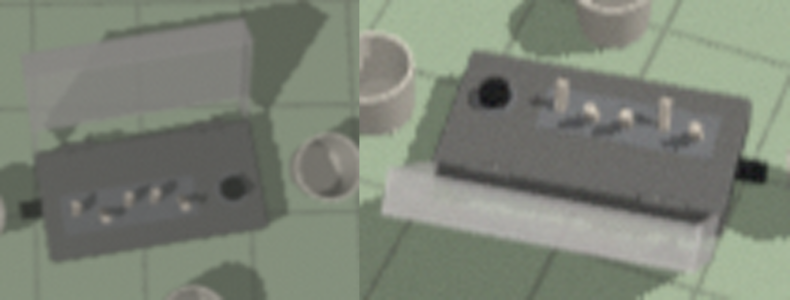

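Levers in the top crop are at (75,207) back, (107,217) front, (128,198) back, (155,193) back and (185,206) front, which is on, off, on, on, off. Now the button, then the cover.

```bash
python3 - <<'E'
from rob import *
ctrl.move_ptp(P(-10,-72,90),ROT); go(-10,-72,46,80,8); print(bx())
r=go(-10,-72,33,12,14); print(r,bx()); ctrl.hold(.2); print(bx())
go(-10,-72,60,60); ctrl.hold(.3); print(bx())
go(-10,-72,150,200); look("d")
# cover approach
go(-10,0,190,250)
ctrl.move_ptp(P(165,0,170),ROT); go(165,0,75,150,8); print(bx())
E
```

```text
[22.1, np.float64(-9.9), np.float64(-72.4), np.float64(46.2), np.float64(1.0), np.float64(-0.6)]
True [23.1, np.float64(-9.9), np.float64(-72.0), np.float64(35.1), np.float64(-1.6), np.float64(5.8)]
[23.2, np.float64(-9.9), np.float64(-72.0), np.float64(35.1), np.float64(-0.2), np.float64(4.2)]
[24.1, np.float64(-10.3), np.float64(-71.9), np.float64(59.6), np.float64(0.3), np.float64(-0.9)]
[26.8, np.float64(165.6), np.float64(-0.3), np.float64(76.3), np.float64(-0.0), np.float64(0.9)]
```

The press gave a stop at 35.1 mm, but the force then settled at only 4–5 N, so full travel is marginal. I'll press again, firmer, before closing the cover.

```bash
python3 - <<'E'
from rob import *
go(165,0,170,250); ctrl.move_ptp(P(-10,-72,90),ROT); go(-10,-72,46,100,8)
r=go(-10,-72,32.5,15,30); print(r,bx()); 
if r: print(go(-10,-72,33.8,20),bx())
ctrl.hold(.3); print(bx())
go(-10,-72,60,60); ctrl.hold(.2); print(bx()); go(-10,-72,150,200)
look("e")
go(-10,0,190,250); ctrl.move_ptp(P(165,0,170),ROT); go(165,0,75,150,8); print(bx())
E
```

```text
False [29.8, np.float64(-9.6), np.float64(-72.2), np.float64(34.8), np.float64(-6.6), np.float64(19.6)]
[30.1, np.float64(-9.6), np.float64(-72.2), np.float64(34.7), np.float64(-6.6), np.float64(19.6)]
[30.9, np.float64(-10.4), np.float64(-71.8), np.float64(59.4), np.float64(0.1), np.float64(0.7)]
[33.6, np.float64(165.6), np.float64(-0.3), np.float64(76.3), np.float64(0.3), np.float64(0.7)]
```

View pics/e.png

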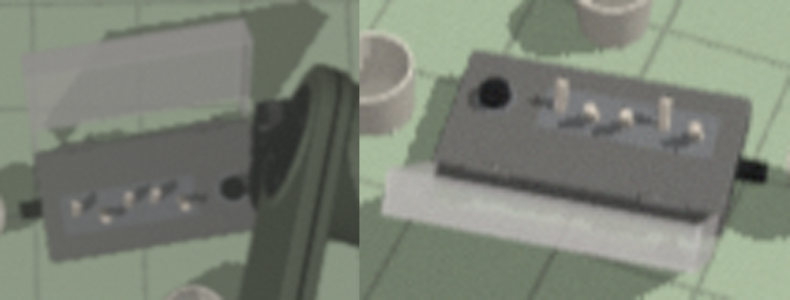

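The second press bottomed at 19.6 N and the switches are unchanged. The finger now stands behind the cover, so I swing it along its arc.

```bash
python3 - <<'E'
from rob import *
H=10
def pt(th,s): return 49-s*np.cos(th)+30*np.sin(th),30+s*np.sin(th)+30*np.cos(th)
for th in [2.2,1.9,1.57,1.3,1.05,.8,.55,.3,.12]:
    ex,ez=pt(th,98)
    x,z=(ex,ez-20) if th>1.56 else pt(th,78)
    r=go(x+H,0,z,80,20); print(th,r,bx())
    if r: break
else:
    x,z=pt(0,78); r=go(x+H,0,z-2.5,20,12); print(r,bx()); go(x+H,0,130,100)
    ctrl.move_ptp(P(-120,-60,200),ROT); print(bx())
look("f")
E
```

```text
2.2 False [34.1, np.float64(145.3), np.float64(-0.6), np.float64(75.8), np.float64(5.2), np.float64(3.3)]
1.9 False [34.6, np.float64(122.9), np.float64(-0.8), np.float64(96.8), np.float64(6.3), np.float64(4.4)]
1.57 False [35.2, np.float64(88.4), np.float64(0.1), np.float64(107.6), np.float64(1.7), np.float64(1.0)]
1.3 False [35.6, np.float64(66.2), np.float64(0.2), np.float64(112.6), np.float64(-0.0), np.float64(0.3)]
1.05 False [36.0, np.float64(45.9), np.float64(0.0), np.float64(112.5), np.float64(-0.8), np.float64(0.6)]
0.8 False [36.5, np.float64(25.9), np.float64(0.1), np.float64(106.7), np.float64(0.7), np.float64(-0.4)]
0.55 False [36.9, np.float64(7.8), np.float64(0.2), np.float64(96.0), np.float64(0.0), np.float64(-0.1)]
0.3 False [37.3, np.float64(-7.3), np.float64(0.2), np.float64(81.2), np.float64(0.7), np.float64(-1.5)]
0.12 False [37.6, np.float64(-15.5), np.float64(0.2), np.float64(68.5), np.float64(0.1), np.float64(0.4)]
True [38.1, np.float64(-18.1), np.float64(-0.2), np.float64(60.0), np.float64(-1.1), np.float64(5.3)]
[39.6, np.float64(-119.9), np.float64(-59.8), np.float64(199.4), np.float64(0.5), np.float64(-1.1)]
```

View pics/f.png

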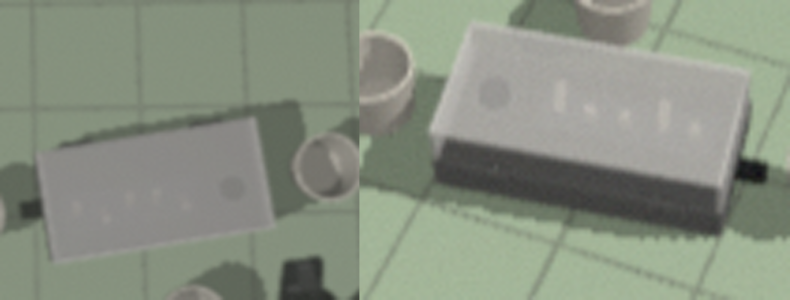

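The cover lies over the box with its top at about 60 mm, the switches show through in the right pattern, and the cups haven't moved. One firm press near the free edge, then I hand in.

```bash
python3 - <<'E'
from rob import *
ctrl.move_ptp(P(-36,0,110),ROT); go(-36,0,66,100,10)
print(go(-36,0,58,15,22),bx())
go(-36,0,130,100); ctrl.move_ptp(P(-120,-60,200),ROT); ctrl.hold(.3); print(bx())
T=np.load("pics/top.npz"); q=pic("g","top"); m=np.load("pics/g.npz")["d"]
print("cover top depth",np.median(m[225:235,265:280]),"was box top",np.median(T["d"][225:235,265:280]))
print(ctrl.finish_job())
E
```

```text
True [41.5, np.float64(-35.6), np.float64(-0.1), np.float64(60.0), np.float64(-0.8), np.float64(4.9)]
[43.2, np.float64(-119.9), np.float64(-59.2), np.float64(199.0), np.float64(0.1), np.float64(-0.2)]
cover top depth 958.0868 was box top 987.7604
the job is handed in; nothing more can be done
None
```

The job is handed in at about 43 s: switches set to on, off, on, on, off, button pressed fully down and released (twice, as the first press was marginal), then the cover swung shut; the cups in view had not moved, and I did not re-check the teapot, which the arm never went near.

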